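# Put the mixed-up stain bottles back in their own stands

## Task

The four stain bottles beside the microscope stand in the wrong coloured stands: bring each one to the stand of its own cap colour. A stand takes only one bottle, so park a bottle in the empty steel stand when you need room; keep the bottles upright, set them down gently rather than dropping them, never on the bare bench, and leave the white conical flask standing where it is.

Things in the scene. Friction and masses are not known exactly. Their poses are not given: they have to be found in the camera images.
- bottle_violet: loose brown-glass stain dropper bottle with a violet label band and a violet cap, upright, about 55 to 110 g: round glass body 40 mm in diameter and 50 mm high, shoulder narrowing up to 58 mm, then the cap, 26 mm in diameter, from 58 to 85 mm. Origin at the centre of its underside, z up along its axis. At the start it stands in a coloured stand that is not its own.
- bottle_yellow: loose brown-glass stain dropper bottle with a yellow label band and a yellow cap, upright, about 55 to 110 g: round glass body 40 mm in diameter and 50 mm high, shoulder narrowing up to 58 mm, then the cap, 26 mm in diameter, from 58 to 85 mm. Origin at the centre of its underside, z up along its axis. At the start it stands in a coloured stand that is not its own.
- bottle_green: loose brown-glass stain dropper bottle with a green label band and a green cap, upright, about 55 to 110 g: round glass body 40 mm in diameter and 50 mm high, shoulder narrowing up to 58 mm, then the cap, 26 mm in diameter, from 58 to 85 mm. Origin at the centre of its underside, z up along its axis. At the start it stands in a coloured stand that is not its own.
- bottle_red: loose brown-glass stain dropper bottle with a red label band and a red cap, upright, about 55 to 110 g: round glass body 40 mm in diameter and 50 mm high, shoulder narrowing up to 58 mm, then the cap, 26 mm in diameter, from 58 to 85 mm. Origin at the centre of its underside, z up along its axis. At the start it stands in a coloured stand that is not its own.
- stand_violet: round bottle stand, a shallow open cup fixed to the bench, violet, the home of the bottle with the violet cap. Outer diameter 74 mm, inner diameter 60 mm, 12 mm high overall, floor 6 mm above the bench; it takes one bottle, with about 10 mm of play all round. Origin on its axis at bench height.
- stand_yellow: round bottle stand, a shallow open cup fixed to the bench, yellow, the home of the bottle with the yellow cap. Outer diameter 74 mm, inner diameter 60 mm, 12 mm high overall, floor 6 mm above the bench; it takes one bottle, with about 10 mm of play all round. Origin on its axis at bench height.
- stand_green: round bottle stand, a shallow open cup fixed to the bench, green, the home of the bottle with the green cap. Outer diameter 74 mm, inner diameter 60 mm, 12 mm high overall, floor 6 mm above the bench; it takes one bottle, with about 10 mm of play all round. Origin on its axis at bench height.
- stand_red: round bottle stand, a shallow open cup fixed to the bench, red, the home of the bottle with the red cap. Outer diameter 74 mm, inner diameter 60 mm, 12 mm high overall, floor 6 mm above the bench; it takes one bottle, with about 10 mm of play all round. Origin on its axis at bench height.
- stand_spare: round bottle stand, a shallow open cup fixed to the bench, bare steel, belonging to no bottle and empty at the start. Outer diameter 74 mm, inner diameter 60 mm, 12 mm high overall, floor 6 mm above the bench; it takes one bottle, with about 10 mm of play all round. Origin on its axis at bench height.
- flask: loose white conical flask with a dark stopper, standing on the bench among the stands: base 64 mm in diameter, 90 mm high, 150 g, stopper 27 mm in diameter. Origin at the centre of its underside. Not part of the job: it stays where it is.
Not all that is in view belongs to the job. What is meant by the stand_yellow is not black or pink, and is the larger of those in its own colour.

How it is judged:
By the outcome, as a careful person would: the job done as asked, in the order asked, and still so for the second after the job is handed in, with the robot touching nothing.
It also fails if it takes over 122 s, if anything falls off the work surface, if the arm or the gripper's body presses on something with over 40 N, if the wrist force passes 120 N, or if a joint passes its speed limit or range.

## Robot

A 7-joint arm with a two-finger parallel gripper is mounted at the origin on the work surface. World frame = base frame: x ahead of the robot, y to its left, z up, the work surface at z = 0. Lengths are in m, angles in rad, forces in N, time in s.
With the tool pointing down it reaches from about 0.35 to 0.9 m from the base axis. Payload 8.1 kg.
Tool frame: the origin (TCP) lies at the very end of the fingers, on their centre line; the grasp point (between the pads) lies arm.grip_point_offset behind it (arm.grip_point_offset is the distance from the TCP to the grasp point, in m); z points along the fingers, y is the line along which they close (so a half turn about z gives the same grasp; the last joint's range is limited). The gripper opens to 92 mm and grips with 3 to 60 N. Pads are 19 mm wide; open, the fingers measure 130 mm over their backs; the gripper's body (75 mm by 190 mm) begins 47 mm behind the grasp point.
Start: joints at [1.217, 0.434, 0.025, 1.573, -0.012, 1.134, -0.075], TCP at [0.155, -0.605, 0.227] pointing down, gripper open.
Joint ranges: [-2.62, 2.62], [-0.44, 2.09], [-1.27, 1.32], [0.08, 2.57], [-1.32, 4.46], [0.12, 2], [-2.74, 2.74]. Speed limits (rad/s): [2.22, 2.22, 3.01, 3.01, 3.14, 3.14, 3.14].

## Interface

Orientations are given as a rotation vector (axis times angle).
In Python, from cell import arm gives the robot as it stands. The module is installed in compiled form; this text tells all that it offers.
- The arm moves only by the shell command python3 -m creep 'ROWS' [OPENING] [FORCE]. ROWS is JSON, a list of rows, each a list of 6 numbers: the shift along the tool's x, y, z scaled (see below), then the turn, a rotation vector about the tool's x, y, z scaled (see below). A call has 1 to 20 rows; each row shifts and turns the commanded pose from where the row before left it, along the tool's axes as they then stand; what a row does not reach is not made up. The controller multiplies each number of a shift by 0.4 m and each number of a turn by 120 degrees. A row lasts 1/12 s, in which the tool goes at most 41.7 mm and 7.16 degrees, less where a joint would pass 70% of its speed; a pose out of reach is approached as far as the arm can. A call with a number of a shift or a turn outside -1 to 1 is refused whole. A call with a gripper value outside its range is refused whole. OPENING is the closure, from -1 (fully open) to 1 (shut), set as the call begins (- or left out, the last holds). The fingers move at their own pace and stop on an object; FORCE is the grip in N (left out, the last holds). Time passes only in rows, so rows that do not move let the fingers close. It gives the time, the measured TCP pose, the force, the opening and the grip force at its end, in the units of the state.
- arm.observe(): the state, without advancing time (a new reading comes with each control period).
- arm.get_image(name): name is "scene" or "top" or "wrist"; returns a dict with "frame" (480x640x3 uint8, red, green, blue), "intrinsics" (3x3 intrinsics, pixels), "rvec" (rotation vector, rad) and "tvec" (3), from world to camera coordinates, as OpenCV has them; the wrist camera has in their place "mount" (4x4, takes a point from camera to tool coordinates, whose origin is the TCP and whose axes are the flange's). Camera axes: x right, y down, z forward; pixel columns grow to the right and rows downward; lengths in m; the calibration is good to about 2 mm. The wrist camera is an equidistant fisheye: a pixel r from the principal point sees the ray r / f radians off the axis. A picture is of the moment at which its call begins: read the wrist's pose just before it. There is no depth.
- arm.sign_off(): hands the job in; it is judged then, once.
The state is a dict: "clock": time; "joints": joint angles; "dq": joint speeds; "joint_efforts": joint torques, N m; "position": TCP position; "ee_rot": TCP orientation; "force": force on the tool from outside, world axes, zero at the start; "ft_torque": the same for the moment, N m; "width": opening from 0.0 (shut) to 1.0 (fully open); "gripper_force": force on a finger pad.
Only numpy, scipy, OpenCV 4.12 (cv2) and the standard library are available. Lean on these libraries where they do the work, as an engineer would, in place of code of your own. Each camera call takes 0.05 s, during which the arm holds its last target. There are 200 camera calls.

## Working session

There is one attempt and no reset: what is moved stays moved. The work goes in short steps, Python scripts to look and compute and a shell command to move; the robot and the scene stay as the last step left them, time stands still between calls to the robot, and variables do not carry over. Pictures are saved under pics/ and viewed, at most 14 in all, crops included, and the job is handed in when it is done.

```bash
mkdir -p pics
python3 - <<'E'
from cell import arm
import cv2
print(arm.observe(), arm.grip_point_offset)
for n in ("scene","top","wrist"):
    d=arm.get_image(n); cv2.imwrite(f"pics/{n}0.png",d["frame"][:,:,::-1])
    print(n,{k:(v.tolist() if hasattr(v,'tolist') else v) for k,v in d.items() if k!="frame"})
E
```

```text
{'clock': 0.0, 'joints': array([ 1.2174209 ,  0.43522446,  0.02498233,  1.57411468, -0.01161801,
        1.13399807, -0.0751244 ]), 'dq': array([ 6.54424239e-04, -9.94326387e-04, -1.88349133e-03, -4.55539767e-04,
       -1.57912365e-03, -5.69457014e-05,  1.29381365e-03]), 'joint_efforts': array([ 9.28384070e-04, -6.67837501e+01,  9.85573791e-01, -3.14466083e+01,
       -6.04908471e-02,  4.26350115e-02,  1.75963023e-04]), 'position': array([ 0.1549113 , -0.60495813,  0.22593736]), 'ee_rot': array([-3.11539805e+00, -3.92517901e-01,  5.19510038e-04]), 'force': array([0.23537799, 0.10859888, 0.02787318]), 'ft_torque': array([0.03717189, 0.0016573 , 0.00647747]), 'gripper_force': 0.0, 'width': 0.999204075669275} 0.0188
scene {'intrinsics': [[449.1368368316703, 0.0, 322.19600007649694], [0.0, 449.1368368316703, 244.15459850855032], [0.0, 0.0, 1.0]], 'rvec': [0.8916724920219917, 2.4531448162953513, -1.16424800485938], 'tvec': [0.42842413658631834, -0.2002473809574128, 1.0982932958504419]}
top {'intrinsics': [[456.6539720173254, 0.0, 311.8289450655354], [0.0, 456.6539720173254, 243.37520578766947], [0.0, 0.0, 1.0]], 'rvec': [2.160304292935614, -2.171381828775942, 0.09157883564097025], 'tvec': [0.02772234118653528, 0.5304203370231921, 0.6882839072083609]}
wrist {'intrinsics': [[371.64829954431775, 0.0, 322.9339563523771], [0.0, 371.64829954431775, 244.95978590437113], [0.0, 0.0, 1.0]], 'mount': [[0.0010145489985553474, -0.9667798543024637, -0.25560845839923774, 0.06807064006908198], [0.9999994541531405, 0.0010446887306070991, 1.785710076983552e-05, 0.0011178146042960524], [0.00024976739065711725, -0.25560833699306734, 0.9667803864766228, -0.15847244989885031], [0.0, 0.0, 0.0, 1.0]]}
```

View pics/scene0.png

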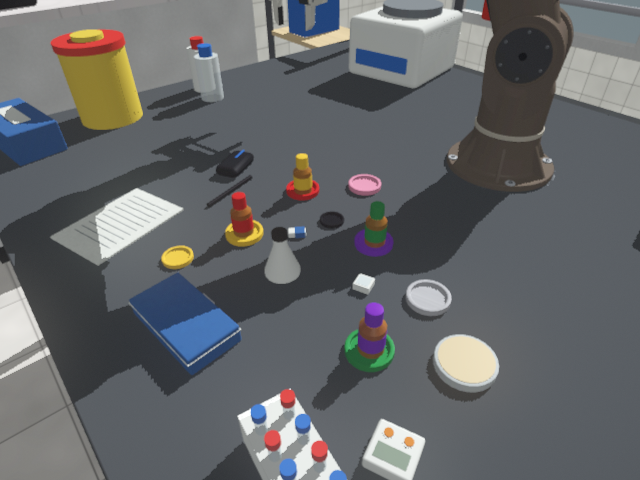

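View pics/top0.png

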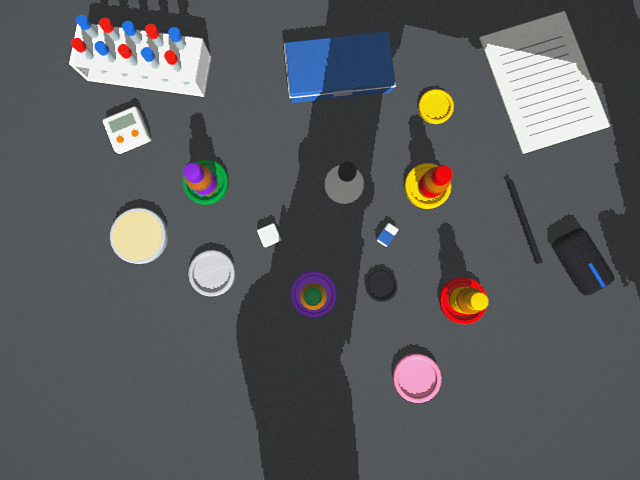

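The yellow candidates in the top view are the small cup at (435,106) and the larger cup at (428,186), which holds the red bottle. The larger one fits. For the spare, the empty grey cup at (212,273) fits; the cream dish (138,236), black cup (380,284) and pink cup (417,378) don't. Next I'll measure all of them and make an enlarged crop to confirm.

```bash
cat > h.py <<'E'
from cell import arm
import cv2, numpy as np
def cam(n):
    d=arm.get_image(n); R=cv2.Rodrigues(np.array(d["rvec"]))[0]
    return dict(f=d["frame"],K=np.array(d["intrinsics"]),R=R,t=np.array(d["tvec"]).ravel())
def ray(c,p):
    d=c["R"].T@np.linalg.inv(c["K"])@np.array([p[0],p[1],1.]); return -c["R"].T@c["t"],d/np.linalg.norm(d)
def plane(c,p,z):
    o,d=ray(c,p); return o+d*(z-o[2])/d[2]
def tri(c1,p1,c2,p2):
    o,d=ray(c1,p1);q,e=ray(c2,p2)
    s=np.linalg.lstsq(np.c_[d,-e],q-o,rcond=None)[0]
    a,b=o+d*s[0],q+e*s[1]; return (a+b)/2,np.linalg.norm(a-b)
def proj(c,X):
    v=c["K"]@(c["R"]@np.array(X)+c["t"]); return v[:2]/v[2]
def mask(f,lo,hi,s=110,v=60):
    h=cv2.cvtColor(f,cv2.COLOR_RGB2HSV)
    H=h[...,0].astype(int); m=((H>=lo)&(H<=hi)) if lo<=hi else ((H>=lo)|(H<=hi))
    return (m&(h[...,1]>s)&(h[...,2]>v)).astype(np.uint8)
HUE=dict(violet=(128,145),yellow=(23,33),green=(45,75),red=(172,3))
def blobs(f,col,amin=40):
    n,l,st,ce=cv2.connectedComponentsWithStats(mask(f,*HUE[col]))
    return [(l==i,st[i].tolist(),ce[i].round(1).tolist()) for i in range(1,n) if st[i][4]>=amin]
E
python3 - <<'E'
from h import *
T=cam("top");S=cam("scene")
print("cams",ray(T,(320,240))[0],ray(S,(320,240))[0])
for n,c in(("top",T),("scene",S)):
    for col in HUE: 
        for m,st,ce in blobs(c["f"],col):
            print(n,col,st,ce)
# approx: point of stands on z=.012
for nm,p in dict(green=(205,182),flask=(344,184),yellow=(428,186),ysmall=(435,106),red=(464,301),violet=(313,295),spare=(212,273),pink=(417,378),black=(380,284),cream=(138,236),cube=(268,235)).items(): print(nm,plane(T,p,.012).round(3))
a=cv2.resize(T["f"][80:230,370:480],None,fx=3.5,fy=3.5); b=cv2.resize(T["f"][210:320,100:260],None,fx=2,fy=2)
o=np.zeros((max(a.shape[0],b.shape[0]),a.shape[1]+b.shape[1],3),np.uint8);o[:a.shape[0],:a.shape[1]]=a;o[:b.shape[0],a.shape[1]:]=b
cv2.imwrite("pics/crop1.png",o[:,:,::-1])
E
```

```text
cams [0.46145371 0.01635693 0.73664233] [0.94918026 0.48005277 0.54635208]
top violet [183, 162, 21, 21, 317] [193.0, 172.3]
top violet [194, 171, 23, 24, 143] [208.6, 186.4]
top violet [290, 271, 47, 47, 1127] [313.4, 292.9]
top yellow [419, 89, 35, 35, 892] [435.2, 105.8]
top yellow [404, 163, 47, 46, 807] [422.2, 188.2]
top yellow [450, 287, 17, 26, 121] [455.3, 298.5]
top yellow [466, 292, 22, 18, 317] [476.7, 300.6]
top green [182, 160, 47, 45, 835] [209.5, 184.3]
top green [304, 288, 18, 18, 234] [312.5, 296.1]
top red [98, 17, 16, 16, 170] [105.7, 24.5]
top red [145, 24, 14, 15, 163] [151.6, 30.9]
top red [71, 38, 15, 15, 159] [78.1, 44.5]
top red [118, 44, 14, 15, 149] [124.4, 50.9]
top red [164, 50, 14, 15, 147] [170.5, 57.0]
top red [432, 165, 21, 21, 317] [441.9, 174.9]
top red [419, 176, 21, 21, 119] [425.6, 189.4]
top red [439, 277, 48, 48, 934] [458.4, 300.5]
scene violet [354, 229, 40, 28, 515] [372.3, 245.3]
scene violet [365, 302, 19, 26, 410] [373.7, 314.4]
scene violet [358, 333, 28, 21, 340] [370.8, 344.9]
scene yellow [70, 30, 33, 12, 313] [86.2, 35.3]
scene yell
[... 435 characters left out ...]
5.5, 11.5]
scene red [51, 29, 74, 27, 1144] [88.2, 44.2]
scene red [190, 36, 13, 13, 115] [195.5, 40.9]
scene red [286, 180, 34, 21, 321] [302.0, 191.8]
scene red [232, 192, 15, 18, 225] [238.7, 200.2]
scene red [231, 215, 22, 17, 231] [242.5, 224.7]
scene red [280, 389, 15, 19, 228] [287.3, 397.8]
scene red [264, 430, 16, 21, 263] [272.0, 439.8]
scene red [312, 441, 16, 21, 269] [319.2, 450.5]
green [0.633 0.198 0.012]
flask [ 0.628 -0.027  0.012]
yellow [ 0.624 -0.162  0.012]
ysmall [ 0.757 -0.177  0.012]
red [ 0.44  -0.213  0.012]
violet [0.45  0.024 0.012]
spare [0.486 0.184 0.012]
pink [ 0.322 -0.136  0.012]
black [ 0.467 -0.082  0.012]
cream [0.545 0.304 0.012]
cube [0.546 0.095 0.012]
```

View pics/crop1.png

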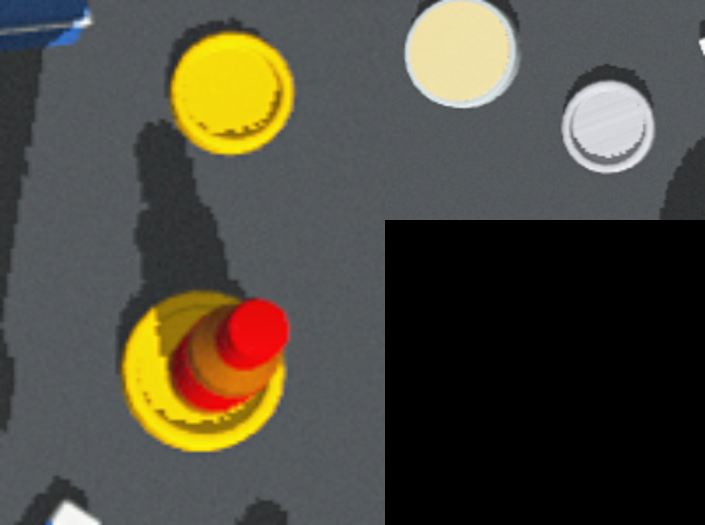

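The crop confirms it. The cup under the red bottle at (428,186) is the larger yellow one, and the grey cup at (212,273) is empty and the same size as the other stands. Now precise positions from the two views.

```bash
cat > loc.py <<'E'
from h import *
def caps(T,S,guess):
    """guess: col->xy ; triangulate cap blobs in two views"""
    out={}
    for col,g in guess.items():
        pt,ps=proj(T,[*g,.081]),proj(S,[*g,.078])
        bt=min(blobs(T["f"],col),key=lambda b:np.hypot(*(b[2]-pt)))
        bs=min(blobs(S["f"],col),key=lambda b:np.hypot(*(b[2]-ps)))
        X,e=tri(T,bt[2],S,bs[2]); 
        st=bs[1]; tt=bt[1]; tp=plane(T,bt[2],.083)
        Z,e2=tri(T,bt[2],S,(st[0]+st[2]/2,st[1]))
        out[col]=X; print("bottle",col,X.round(4),"gap",round(e,4),"ztop~",Z[2].round(4),"topray@.083",tp[:2].round(4),"px",bt[2],bs[2])
    return out
def outline(c,col,g,z=.012,r=.037):
    a=np.linspace(0,2*np.pi,60)
    m=mask(c["f"],*HUE[col]) if col in HUE else None
    if m is None:
        h=cv2.cvtColor(c["f"],cv2.COLOR_RGB2HSV); m=((h[...,1]<40)&(h[...,2]>110)).astype(np.uint8)
    poly=np.array([proj(c,[g[0]+.05*np.cos(t),g[1]+.05*np.sin(t),.01]) for t in a],np.int32)
    w=np.zeros_like(m); cv2.fillPoly(w,[poly],1); m=m&w
    pts=np.argwhere(m)[:,::-1].astype(np.int32); return cv2.convexHull(pts)
E
python3 - <<'E'
from loc import *
T=cam("top");S=cam("scene")
caps(T,S,dict(violet=(.63,.2),green=(.45,.024),red=(.624,-.162),yellow=(.44,-.213)))
for col,g in dict(violet=(.45,.024),green=(.633,.198),yellow=(.624,-.162),red=(.44,-.213),spare=(.486,.184)).items():
    r=[]
    for c in(T,S):
        h=outline(c,col,g); el=cv2.fitEllipse(h); (x,y),rr=cv2.minEnclosingCircle(h); r.append((el[0],(x,y),rr))
    X,e=tri(T,r[0][0],S,r[1][0])
    print("stand",col,X.round(4),round(e,4),"top plane .012 ell",plane(T,r[0][0],.012)[:2].round(4),"circ",plane(T,r[0][1],.012)[:2].round(4),"r px",round(r[0][2],1))
for nm,p,z in(("flask stopper",(347,171),.09),): print(nm,plane(T,p,z).round(3))
E
```

```text
bottle violet [0.6315 0.2005 0.0767] gap 0.0023 ztop~ 0.0944 topray@.083 [0.6306 0.198 ] px [193.0, 172.3] [373.7, 314.4]
bottle green [0.4487 0.0245 0.0746] gap 0.0022 ztop~ 0.0927 topray@.083 [0.4497 0.0236] px [312.6, 296.1] [376.8, 210.3]
bottle red [ 0.6244 -0.1658  0.0763] gap 0.0035 ztop~ 0.0948 topray@.083 [ 0.6241 -0.1652] px [441.8, 174.8] [238.7, 200.3]
bottle yellow [ 0.4407 -0.21    0.0759] gap 0.0037 ztop~ 0.0936 topray@.083 [ 0.4422 -0.209 ] px [477.0, 300.7] [301.8, 160.4]
stand violet [0.4509 0.0244 0.0025] 0.0021 top plane .012 ell [0.4518 0.0236] circ [0.4519 0.0234] r px 23.6
stand green [0.6346 0.2008 0.0026] 0.0022 top plane .012 ell [0.6331 0.1977] circ [0.6331 0.1978] r px 23.1
stand yellow [ 0.6249 -0.1619  0.0038] 0.003 top plane .012 ell [ 0.6242 -0.161 ] circ [ 0.6238 -0.1604] r px 23.2
stand red [ 0.4397 -0.2134  0.0031] 0.0024 top plane .012 ell [ 0.4408 -0.2115] circ [ 0.4411 -0.2115] r px 24.7
stand spare [0.4849 0.1878 0.0042] 0.0021 top plane .012 ell [0.4853 0.1852] circ [0.4852 0.1853] r px 23.6
flask stopper [ 0.629 -0.027  0.09 ]
```

```bash
cat > go.py <<'E'
import sys; from h import *
from scipy.spatial.transform import Rotation as R
s=arm.observe(); t=np.array([float(v) for v in sys.argv[1:4]])
A=R.from_rotvec(s["ee_rot"]); D=R.from_matrix(np.diag([1.,-1,-1]))
d=A.as_matrix().T@(t-s["position"])
print("t",round(s["clock"],2),"pos",s["position"].round(4),"w",round(s["width"],3),"F",s["force"].round(1))
print("shift units",(d/.4).round(3),"min rows",round(np.linalg.norm(d)/.0417,1),"turn units",((A.inv()*D).as_rotvec()/np.radians(120)).round(4))
E
python3 go.py .624 -.1655 .2
python3 -m creep '[[0,0,0,0,0,0.04],[0,0,0,0,0,0.04],[0,0,0,0,0,0.04],[0.065,-0.06,0,0,0,0],[0.065,-0.06,0,0,0,0],[0.065,-0.06,0,0,0,0],[0.065,-0.06,0,0,0,0],[0.065,-0.06,0,0,0,0],[0.065,-0.06,0,0,0,0],[0.065,-0.06,0,0,0,0],[0.065,-0.06,0,0,0,0],[0.065,-0.06,0,0,0,0],[0.065,-0.06,0,0,0,0],[0.065,-0.06,0,0,0,0],[0.065,-0.06,0,0,0,0],[0.065,-0.06,0,0,0,0],[0.065,-0.06,0,0,0,0],[0.065,-0.06,0,0,0,0],[0.065,-0.06,0,0,0,0],[0.065,-0.06,0,0,0,0]]' -1 20
python3 go.py .624 -.1655 .15
```

```text
t 0.35 pos [ 0.155  -0.6054  0.2266] w 1.003 F [-0.5  0.1  0.4]
shift units [ 1.409 -0.774  0.067] min rows 15.4 turn units [-1.000e-04  0.000e+00  1.197e-01]
clock: 2.02
position: [0.5984, -0.1964, 0.2268]
ee_rot: [3.141, -0.001, 0.0]
force: [-0.2, -0.1, -0.4]
width: 1.001
gripper_force: 0.0
t 2.02 pos [ 0.5984 -0.1964  0.2268] w 1.001 F [-0.2 -0.1 -0.4]
shift units [ 0.064 -0.077  0.192] min rows 2.1 turn units [ 0.0001 -0.0001 -0.0003]
```

```bash
cat >> h.py <<'E'
def wrist():
    from scipy.spatial.transform import Rotation as R
    s=arm.observe(); d=arm.get_image("wrist"); return dict(f=d["frame"],K=np.array(d["intrinsics"]),M=np.array(d["mount"]),A=R.from_rotvec(s["ee_rot"]).as_matrix(),p=s["position"])
def wray(w,px):
    u=(np.array(px)-w["K"][:2,2]); r=np.hypot(*u); th=r/w["K"][0,0]; u=u/r
    d=np.r_[u*np.sin(th),np.cos(th)]; return w["p"]+w["A"]@w["M"][:3,3], w["A"]@w["M"][:3,:3]@d
def wplane(w,px,z):
    o,d=wray(w,px); return o+d*(z-o[2])/d[2]
E
python3 -m creep '[[0.02,-0.02,0.03,0,0,0],[0.02,-0.03,0.03,0,0,0],[0.02,-0.03,0,0,0,0],[0,0,0,0,0,0],[0,0,0,0,0,0]]'
python3 - <<'E'
from h import *
w=wrist(); cv2.imwrite("pics/w1.png",w["f"][:,:,::-1])
for col in("red","yellow"):
    for m,st,ce in blobs(w["f"],col): print(col,st,ce,wplane(w,ce,.091).round(4),wplane(w,(st[0]+st[2]/2-.5,st[1]+st[3]/2-.5),.012).round(4))
E
```

```text
clock: 2.43
position: [0.621, -0.1658, 0.2027]
ee_rot: [3.141, -0.0, -0.001]
force: [-0.4, -0.3, 0.8]
width: 1.0
gripper_force: 0.0
red [303, 199, 39, 16, 154] [321.9, 204.1] [ 0.6489 -0.1663  0.091 ] [ 0.6347 -0.1661  0.012 ]
red [306, 216, 33, 39, 961] [322.4, 235.0] [ 0.6256 -0.1666  0.091 ] [ 0.6069 -0.1661  0.012 ]
red [332, 348, 64, 29, 1051] [364.5, 361.3] [ 0.5151 -0.2026  0.091 ] [ 0.4631 -0.212   0.012 ]
yellow [309, 51, 58, 57, 2330] [337.0, 77.7] [ 0.7418 -0.177   0.091 ] [ 0.7558 -0.1804  0.012 ]
yellow [282, 180, 59, 75, 1152] [302.6, 208.4] [ 0.6457 -0.1521  0.091 ] [ 0.6245 -0.1556  0.012 ]
yellow [335, 187, 22, 64, 446] [347.6, 215.8] [ 0.6402 -0.1852  0.091 ] [ 0.6231 -0.1886  0.012 ]
yellow [332, 367, 66, 13, 176] [364.6, 373.4] [ 0.5023 -0.2034  0.091 ] [ 0.4481 -0.2139  0.012 ]
```

View pics/w1.png

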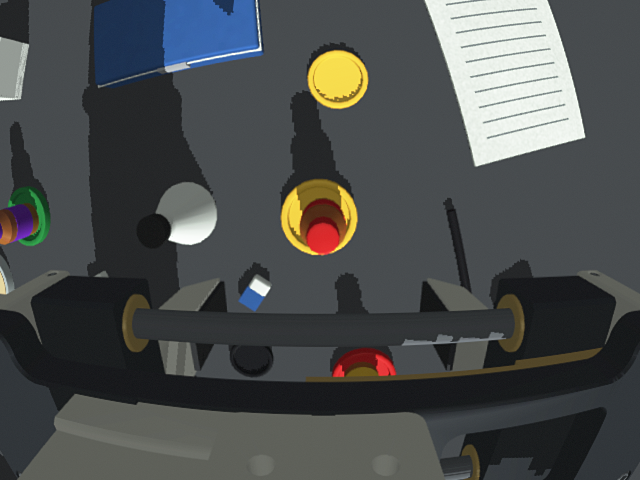

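The wrist view shows the red bottle's cap at (322,235) in the larger yellow stand, with the small yellow cup at (337,78). It puts the bottle at (0.625, -0.166), which agrees with the two-view fix, so I'll descend and grip.

```bash
python3 -m creep '[[0.009,0,0,0,0,0],[0,0,0.08,0,0,0],[0,0,0.08,0,0,0],[0,0,0.08,0,0,0],[0,0,0.07,0,0,0],[0,0,0.06,0,0,0],[0,0,0.04,0,0,0],[0,0,0.02,0,0,0],[0,0,0,0,0,0]]' && python3 -m creep '[[0,0,0,0,0,0],[0,0,0,0,0,0],[0,0,0,0,0,0],[0,0,0,0,0,0],[0,0,0,0,0,0],[0,0,0,0,0,0]]' 1 20
```

```text
clock: 3.23
position: [0.6237, -0.1668, 0.0294]
ee_rot: [3.141, -0.003, -0.004]
force: [-0.2, -0.9, -0.0]
width: 1.001
gripper_force: 0.0
clock: 3.73
position: [0.6253, -0.1658, 0.0313]
ee_rot: [3.141, -0.001, 0.001]
force: [-0.7, -0.7, -1.1]
width: 0.617
gripper_force: 0.0
```

```bash
python3 -m creep '[[0,0,0,0,0,0],[0,0,0,0,0,0],[0,0,0,0,0,0],[0,0,0,0,0,0],[0,0,0,0,0,0],[0,0,0,0,0,0]]' && python3 -m creep '[[0,0,-0.02,0,0,0],[0,0,-0.04,0,0,0],[0,0,-0.06,0,0,0],[0,0,-0.08,0,0,0],[0,0,-0.08,0,0,0],[0,0,-0.06,0,0,0],[0,0,0,0,0,0]]' && python3 go.py .485 .1865 .19
```

```text
clock: 4.23
position: [0.625, -0.1658, 0.0308]
ee_rot: [3.142, -0.001, 0.0]
force: [-0.9, -0.3, 1.0]
width: 0.428
gripper_force: 20.0
clock: 4.82
position: [0.628, -0.1663, 0.1732]
ee_rot: [3.14, -0.001, 0.014]
force: [1.5, 0.1, -0.5]
width: 0.429
gripper_force: 20.0
t 4.82 pos [ 0.628  -0.1663  0.1732] w 0.429 F [ 1.5  0.1 -0.5]
shift units [-0.358 -0.882 -0.047] min rows 9.1 turn units [ 0.0008 -0.0043 -0.0004]
```

```bash
python3 -m creep '[[-0.015,-0.037,0,0,0,0],[-0.03,-0.073,0,0,0,0],[-0.03,-0.073,0,0,0,0],[-0.03,-0.073,0,0,0,0],[-0.03,-0.073,0,0,0,0],[-0.03,-0.073,0,0,0,0],[-0.03,-0.073,0,0,0,0],[-0.03,-0.073,0,0,0,0],[-0.03,-0.073,0,0,0,0],[-0.03,-0.073,0,0,0,0],[-0.03,-0.073,0,0,0,0],[-0.03,-0.073,0,0,0,0],[-0.015,-0.037,0,0,0,0],[0,0,0,0,0,0],[0,0,0,0,0,0]]' && python3 go.py .485 .1865 .036
```

```text
clock: 6.07
position: [0.4806, 0.1859, 0.1668]
ee_rot: [3.141, 0.003, -0.0]
force: [-0.1, -0.5, -0.8]
width: 0.432
gripper_force: 20.0
t 6.07 pos [0.4806 0.1859 0.1668] w 0.432 F [-0.1 -0.5 -0.8]
shift units [ 0.011 -0.002  0.327] min rows 3.1 turn units [0.0001 0.     0.0009]
```

```bash
python3 -m creep '[[0.011,0,0.03,0,0,0],[0,0,0.07,0,0,0],[0,0,0.07,0,0,0],[0,0,0.06,0,0,0],[0,0,0.05,0,0,0],[0,0,0.03,0,0,0],[0,0,0.01,0,0,0],[0,0,0.005,0,0,0],[0,0,0.005,0,0,0],[0,0,0.005,0,0,0],[0,0,0.003,0,0,0],[0,0,0,0,0,0],[0,0,0,0,0,0]]' && python3 go.py .485 .1865 .031
```

```text
clock: 7.15
position: [0.4858, 0.1852, 0.0319]
ee_rot: [-3.141, 0.001, -0.001]
force: [-0.2, 0.4, -1.4]
width: 0.432
gripper_force: 20.0
t 7.15 pos [0.4858 0.1852 0.0319] w 0.432 F [-0.2  0.4 -1.4]
shift units [-0.002 -0.003  0.002] min rows 0.0 turn units [-0.0001 -0.0004 -0.0003]
```

```bash
python3 -m creep '[[0,0,0.003,0,0,0],[0,0,0,0,0,0],[0,0,0,0,0,0]]';python3 -m creep '[[0,0,0.003,0,0,0],[0,0,0,0,0,0],[0,0,0,0,0,0]]'
```

```text
clock: 7.4
position: [0.486, 0.1853, 0.0307]
ee_rot: [-3.141, 0.001, -0.001]
force: [0.1, 0.0, 3.8]
width: 0.428
gripper_force: 20.0
clock: 7.65
position: [0.4861, 0.1853, 0.0303]
ee_rot: [-3.141, 0.001, -0.002]
force: [-2.1, -2.0, 16.6]
width: 0.433
gripper_force: 20.0
```

```bash
python3 -m creep '[[0,0,-0.003,0,0,0],[0,0,0,0,0,0]]' && python3 -m creep '[[0,0,0,0,0,0],[0,0,0,0,0,0],[0,0,0,0,0,0],[0,0,0,0,0,0],[0,0,0,0,0,0],[0,0,-0.03,0,0,0],[0,0,-0.06,0,0,0],[0,0,-0.09,0,0,0],[0,0,-0.09,0,0,0],[0,0,-0.06,0,0,0],[0,0,0,0,0,0]]' -1
python3 - <<'E'
from loc import *
T=cam("top");S=cam("scene"); caps(T,S,dict(red=(.485,.1865),yellow=(.44,-.213)))
E
python3 go.py .4415 -.2095 .16
```

```text
clock: 7.82
position: [0.4856, 0.1852, 0.0306]
ee_rot: [-3.141, 0.001, -0.001]
force: [-0.6, -0.1, -1.1]
width: 0.429
gripper_force: 20.0
clock: 8.73
position: [0.4882, 0.1866, 0.1674]
ee_rot: [-3.138, 0.001, -0.012]
force: [0.7, 0.7, 0.6]
width: 0.998
gripper_force: 0.0
bottle red [0.4862 0.1893 0.0796] gap 0.0017 ztop~ 0.0973 topray@.083 [0.4856 0.1891] px [197.1, 271.4] [434.2, 263.3]
bottle yellow [ 0.4407 -0.21    0.0757] gap 0.0037 ztop~ 0.0936 topray@.083 [ 0.4422 -0.2088] px [476.9, 300.7] [301.8, 160.5]
t 8.83 pos [0.4861 0.1853 0.1632] w 0.999 F [ 0.3 -0.4 -0.5]
shift units [-0.111  0.987  0.007] min rows 9.5 turn units [-0.0004 -0.001  -0.0004]
```

```bash
python3 -m creep '[[-0.004,0.038,0,0,0,0],[-0.0085,0.076,0,0,0,0],[-0.0085,0.076,0,0,0,0],[-0.0085,0.076,0,0,0,0],[-0.0085,0.076,0,0,0,0],[-0.0085,0.076,0,0,0,0],[-0.0085,0.076,0,0,0,0],[-0.0085,0.076,0,0,0,0],[-0.0085,0.076,0,0,0,0],[-0.0085,0.076,0,0,0,0],[-0.0085,0.076,0,0,0,0],[-0.0085,0.076,0,0,0,0],[-0.0085,0.076,0,0,0,0],[-0.004,0.038,0,0,0,0],[0,0,0,0,0,0],[0,0,0,0,0,0]]' && python3 go.py .4415 -.2095 .031
```

```text
clock: 10.17
position: [0.4402, -0.2104, 0.161]
ee_rot: [-3.141, 0.004, 0.004]
force: [0.7, 1.6, -1.1]
width: 1.0
gripper_force: 0.0
t 10.17 pos [ 0.4402 -0.2104  0.161 ] w 1.0 F [ 0.7  1.6 -1.1]
shift units [ 0.004 -0.002  0.325] min rows 3.1 turn units [-0.0004  0.0012 -0.0013]
```

```bash
python3 -m creep '[[0.003,0,0.04,0,0,0],[0,0,0.07,0,0,0],[0,0,0.07,0,0,0],[0,0,0.06,0,0,0],[0,0,0.05,0,0,0],[0,0,0.035,0,0,0],[0,0,0,0,0,0],[0,0,0,0,0,0]]' && python3 -m creep '[[0,0,0,0,0,0],[0,0,0,0,0,0],[0,0,0,0,0,0],[0,0,0,0,0,0],[0,0,0,0,0,0],[0,0,0,0,0,0],[0,0,0,0,0,0],[0,0,0,0,0,0],[0,0,0,0,0,0],[0,0,0,0,0,0],[0,0,0,0,0,0]]' 1 20
```

```text
clock: 10.83
position: [0.4419, -0.2083, 0.0315]
ee_rot: [-3.14, -0.002, 0.004]
force: [-0.2, 0.7, 0.4]
width: 0.998
gripper_force: 0.0
clock: 11.75
position: [0.4425, -0.2101, 0.0324]
ee_rot: [3.142, -0.001, 0.0]
force: [-0.4, 0.6, 0.9]
width: 0.425
gripper_force: 20.0
```

```bash
python3 -m creep '[[0,0,-0.03,0,0,0],[0,0,-0.06,0,0,0],[0,0,-0.08,0,0,0],[0,0,-0.05,0,0,0],[0,0,-0.03,0,0,0],[0.0325,-0.009,0,0,0,0],[0.065,-0.0175,0,0,0,0],[0.065,-0.0175,0,0,0,0],[0.065,-0.0175,0,0,0,0],[0.065,-0.0175,0,0,0,0],[0.065,-0.0175,0,0,0,0],[0.065,-0.0175,0,0,0,0],[0.0325,-0.009,0,0,0,0],[0,0,0,0,0,0],[0,0,0,0,0,0],[0,0,0,0,0,0]]' && python3 go.py .6245 -.161 .0335
```

```text
clock: 13.08
position: [0.6235, -0.1612, 0.1312]
ee_rot: [3.141, -0.002, -0.003]
force: [-0.1, 0.6, -0.7]
width: 0.428
gripper_force: 20.0
t 13.08 pos [ 0.6235 -0.1612  0.1312] w 0.428 F [-0.1  0.6 -0.7]
shift units [ 0.003 -0.001  0.244] min rows 2.3 turn units [ 0.0001  0.001  -0.0005]
```

```bash
python3 -m creep '[[0.002,0,0.03,0,0,0],[0,0,0.06,0,0,0],[0,0,0.06,0,0,0],[0,0,0.05,0,0,0],[0,0,0.025,0,0,0],[0,0,0.01,0,0,0],[0,0,0.005,0,0,0],[0,0,0.003,0,0,0],[0,0,0,0,0,0],[0,0,0,0,0,0]]'; python3 -m creep '[[0,0,0.003,0,0,0],[0,0,0,0,0,0],[0,0,0,0,0,0]]'
```

```text
clock: 13.92
position: [0.6261, -0.1611, 0.0362]
ee_rot: [3.141, -0.001, 0.003]
force: [-0.1, -0.2, -1.0]
width: 0.43
gripper_force: 20.0
clock: 14.17
position: [0.6255, -0.161, 0.0343]
ee_rot: [3.141, -0.001, 0.001]
force: [0.4, -0.1, -0.5]
width: 0.428
gripper_force: 20.0
```

```bash
python3 -m creep '[[0,0,0.003,0,0,0],[0,0,0,0,0,0],[0,0,0,0,0,0]]'; python3 -m creep '[[0,0,0.002,0,0,0],[0,0,0,0,0,0],[0,0,0,0,0,0]]'
```

```text
clock: 14.42
position: [0.6253, -0.161, 0.0327]
ee_rot: [3.142, -0.001, -0.0]
force: [-0.3, 0.7, -1.4]
width: 0.429
gripper_force: 20.0
clock: 14.67
position: [0.6254, -0.161, 0.0324]
ee_rot: [3.142, -0.001, 0.0]
force: [-1.7, 1.1, 6.1]
width: 0.429
gripper_force: 20.0
```

```bash
python3 -m creep '[[0,0,0,0,0,0],[0,0,0,0,0,0],[0,0,0,0,0,0],[0,0,0,0,0,0],[0,0,0,0,0,0],[0,0,-0.03,0,0,0],[0,0,-0.06,0,0,0],[0,0,-0.09,0,0,0],[0,0,-0.09,0,0,0],[0,0,-0.06,0,0,0],[0,0,0,0,0,0]]' -1 && python3 -m creep '[[-0.015,-0.037,0,0,0,0],[-0.029,-0.073,0,0,0,0],[-0.029,-0.073,0,0,0,0],[-0.029,-0.073,0,0,0,0],[-0.029,-0.073,0,0,0,0],[-0.029,-0.073,0,0,0,0],[-0.029,-0.073,0,0,0,0],[-0.029,-0.073,0,0,0,0],[-0.029,-0.073,0,0,0,0],[-0.029,-0.073,0,0,0,0],[-0.029,-0.073,0,0,0,0],[-0.029,-0.073,0,0,0,0],[-0.015,-0.036,0,0,0,0],[0,0,0,0,0,0],[0,0,0,0,0,0]]'
python3 - <<'E'
from loc import *
T=cam("top");S=cam("scene"); caps(T,S,dict(yellow=(.6245,-.161)))
cv2.imwrite("pics/s2.png",S["f"][:,:,::-1])
w=wrist()
for m,st,ce in blobs(w["f"],"red"): print(st,ce,wplane(w,ce,.089).round(4))
E
python3 go.py .486 .188 .031
```

```text
clock: 15.58
position: [0.6287, -0.1616, 0.1711]
ee_rot: [3.14, -0.001, 0.016]
force: [1.6, 0.4, 0.2]
width: 0.997
gripper_force: 0.0
clock: 16.83
position: [0.4848, 0.1904, 0.1636]
ee_rot: [3.141, 0.003, -0.002]
force: [-0.9, -1.2, -0.5]
width: 0.999
gripper_force: 0.0
bottle yellow [ 0.6177 -0.1525  0.0749] gap 0.0189 ztop~ 0.093 topray@.083 [ 0.6083 -0.1441] px [427.6, 185.6] [239.7, 201.1]
[304, 211, 46, 20, 267] [325.7, 217.3] [0.5108 0.1853 0.089 ]
[309, 233, 38, 45, 1365] [327.6, 255.1] [0.4857 0.184  0.089 ]
[627, 245, 13, 49, 460] [634.0, 271.5] [ 0.4681 -0.0881  0.089 ]
t 16.98 pos [0.4862 0.1881 0.1637] w 0.999 F [ 0.1 -0.9  0.5]
shift units [-0.     0.     0.332] min rows 3.2 turn units [ 0.0004  0.0001 -0.0011]
```

View pics/s2.png

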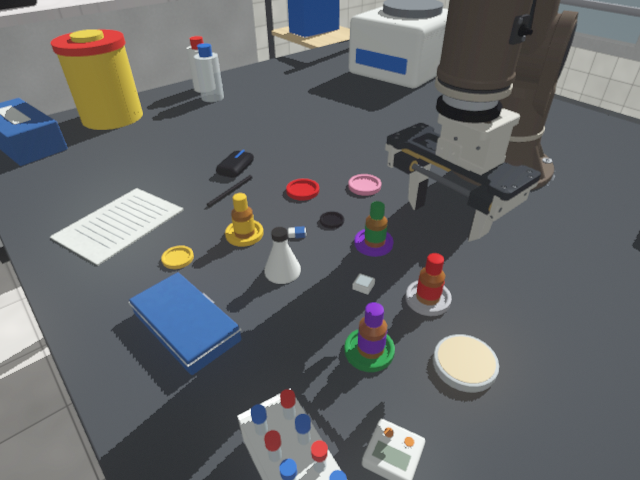

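The scene view shows the yellow bottle upright in the larger yellow stand (243,222). The red bottle is in the steel stand (430,283), and the flask at (281,257) hasn't moved.

```bash
python3 -m creep '[[0,0.006,0.04,0,0,0],[0,0,0.07,0,0,0],[0,0,0.07,0,0,0],[0,0,0.06,0,0,0],[0,0,0.05,0,0,0],[0,0,0.04,0,0,0],[0,0,0,0,0,0]]' && python3 -m creep '[[0,0,0,0,0,0],[0,0,0,0,0,0],[0,0,0,0,0,0],[0,0,0,0,0,0],[0,0,0,0,0,0],[0,0,0,0,0,0],[0,0,0,0,0,0],[0,0,0,0,0,0],[0,0,0,0,0,0],[0,0,0,0,0,0],[0,0,0,0,0,0]]' 1 20 && python3 -m creep '[[0,0,-0.02,0,0,0],[0,0,-0.04,0,0,0],[0,0,-0.06,0,0,0],[0,0,-0.08,0,0,0],[0,0,-0.08,0,0,0],[0,0,-0.06,0,0,0],[0,0,0,0,0,0],[0,0,0,0,0,0],[0,0,0,0,0,0]]' && python3 go.py .4405 -.2125 .036
```

```text
clock: 17.57
position: [0.4845, 0.1848, 0.029]
ee_rot: [3.139, -0.004, -0.007]
force: [-0.1, -0.1, -0.2]
width: 0.999
gripper_force: 0.0
clock: 18.48
position: [0.486, 0.1871, 0.032]
ee_rot: [3.141, -0.001, 0.0]
force: [-0.7, -0.9, 3.0]
width: 0.43
gripper_force: 20.0
clock: 19.23
position: [0.4855, 0.1869, 0.1676]
ee_rot: [3.141, -0.001, -0.001]
force: [-0.2, 0.7, -1.4]
width: 0.427
gripper_force: 20.0
t 19.23 pos [0.4855 0.1869 0.1676] w 0.427 F [-0.2  0.7 -1.4]
shift units [-0.112  0.998  0.329] min rows 10.1 turn units [ 0.0002  0.0003 -0.0003]
```

```bash
python3 -m creep '[[-0.004,0.038,0,0,0,0],[-0.0085,0.077,0,0,0,0],[-0.0085,0.077,0,0,0,0],[-0.0085,0.077,0,0,0,0],[-0.0085,0.077,0,0,0,0],[-0.0085,0.077,0,0,0,0],[-0.0085,0.077,0,0,0,0],[-0.0085,0.077,0,0,0,0],[-0.0085,0.077,0,0,0,0],[-0.0085,0.077,0,0,0,0],[-0.0085,0.077,0,0,0,0],[-0.0085,0.077,0,0,0,0],[-0.0085,0.077,0,0,0,0],[-0.004,0.037,0,0,0,0],[0,0,0,0,0,0],[0,0,0,0,0,0],[0,0,0,0,0,0]]' && python3 go.py .4405 -.2125 .0355 && python3 -m creep '[[0,0,0.03,0,0,0],[0,0,0.07,0,0,0],[0,0,0.07,0,0,0],[0,0,0.06,0,0,0],[0,0,0.05,0,0,0],[0,0,0.03,0,0,0],[0,0,0.01,0,0,0],[0,0,0.005,0,0,0],[0,0,0,0,0,0],[0,0,0,0,0,0],[0,0,0,0,0,0]]' && python3 go.py .4405 -.2125 .032
```

```text
clock: 20.65
position: [0.4413, -0.2112, 0.1669]
ee_rot: [-3.14, -0.0, 0.003]
force: [0.1, 0.1, -2.0]
width: 0.429
gripper_force: 20.0
t 20.65 pos [ 0.4413 -0.2112  0.1669] w 0.429 F [ 0.1  0.1 -2. ]
shift units [-0.001  0.004  0.329] min rows 3.2 turn units [-0.0006  0.0009  0.0001]
clock: 21.57
position: [0.4424, -0.2124, 0.0388]
ee_rot: [3.141, -0.001, 0.002]
force: [0.3, -1.0, -1.0]
width: 0.427
gripper_force: 20.0
t 21.57 pos [ 0.4424 -0.2124  0.0388] w 0.427 F [ 0.3 -1.  -1. ]
shift units [-0.005  0.     0.017] min rows 0.2 turn units [ 0.0002 -0.0007 -0.0002]
```

```bash
python3 -m creep '[[-0.003,0,0.006,0,0,0],[0,0,0.004,0,0,0],[0,0,0.002,0,0,0],[0,0,0,0,0,0],[0,0,0,0,0,0]]'; python3 -m creep '[[0,0,0.003,0,0,0],[0,0,0,0,0,0],[0,0,0,0,0,0]]'
```

```text
clock: 21.98
position: [0.4405, -0.2125, 0.0331]
ee_rot: [3.142, -0.001, 0.0]
force: [0.6, -1.1, -0.8]
width: 0.426
gripper_force: 20.0
clock: 22.23
position: [0.4407, -0.2125, 0.032]
ee_rot: [3.141, -0.001, 0.0]
force: [-0.0, -0.3, 0.9]
width: 0.43
gripper_force: 20.0
```

```bash
python3 -m creep '[[0,0,0.002,0,0,0],[0,0,0,0,0,0],[0,0,0,0,0,0]]'; python3 -m creep '[[0,0,0,0,0,0],[0,0,0,0,0,0],[0,0,0,0,0,0],[0,0,0,0,0,0],[0,0,0,0,0,0],[0,0,-0.03,0,0,0],[0,0,-0.06,0,0,0],[0,0,-0.09,0,0,0],[0,0,-0.09,0,0,0],[0,0,-0.06,0,0,0],[0,0,0,0,0,0]]' -1 && python3 -m creep '[[0.017,-0.037,0,0,0,0],[0.034,-0.0735,0,0,0,0],[0.034,-0.0735,0,0,0,0],[0.034,-0.0735,0,0,0,0],[0.034,-0.0735,0,0,0,0],[0.034,-0.0735,0,0,0,0],[0.034,-0.0735,0,0,0,0],[0.034,-0.0735,0,0,0,0],[0.034,-0.0735,0,0,0,0],[0.034,-0.0735,0,0,0,0],[0.034,-0.0735,0,0,0,0],[0.034,-0.0735,0,0,0,0],[0.034,-0.0735,0,0,0,0],[0.034,-0.0735,0,0,0,0],[0.017,-0.037,0,0,0,0],[0,0,0,0,0,0],[0,0,0,0,0,0],[0,0,0,0,0,0]]'; python3 go.py .631 .199 .031
python3 - <<'E'
from loc import *
w=wrist()
for m,st,ce in blobs(w["f"],"violet"): print(st,ce,wplane(w,ce,.089).round(4))
E
```

```text
clock: 22.48
position: [0.4408, -0.2125, 0.0319]
ee_rot: [3.141, -0.001, 0.001]
force: [-3.1, 1.0, 13.4]
width: 0.43
gripper_force: 20.0
clock: 23.4
position: [0.4432, -0.2135, 0.1679]
ee_rot: [3.139, -0.001, 0.012]
force: [0.7, -0.3, 0.0]
width: 0.999
gripper_force: 0.0
clock: 24.9
position: [0.6307, 0.1979, 0.1622]
ee_rot: [3.14, -0.002, -0.002]
force: [-0.7, -0.3, -0.6]
width: 1.0
gripper_force: 0.0
t 24.9 pos [0.6307 0.1979 0.1622] w 1.0 F [-0.7 -0.3 -0.6]
shift units [ 0.001 -0.003  0.328] min rows 3.1 turn units [ 0.0007  0.0006 -0.0006]
[298, 209, 49, 26, 285] [321.4, 215.8] [0.6568 0.1976 0.089 ]
[302, 231, 39, 45, 1382] [320.9, 253.4] [0.6321 0.1979 0.089 ]
```

```bash
python3 -m creep '[[0,0,0.04,0,0,0],[0,0,0.07,0,0,0],[0,0,0.07,0,0,0],[0,0,0.06,0,0,0],[0,0,0.05,0,0,0],[0,0,0.035,0,0,0],[0,0,0,0,0,0]]' && python3 -m creep '[[0,0,0,0,0,0],[0,0,0,0,0,0],[0,0,0,0,0,0],[0,0,0,0,0,0],[0,0,0,0,0,0],[0,0,0,0,0,0],[0,0,0,0,0,0],[0,0,0,0,0,0],[0,0,0,0,0,0],[0,0,0,0,0,0],[0,0,0,0,0,0]]' 1 20 && python3 -m creep '[[0,0,-0.03,0,0,0],[0,0,-0.06,0,0,0],[0,0,-0.08,0,0,0],[0,0,-0.05,0,0,0],[0,0,-0.03,0,0,0],[-0.03,0.002,0,0,0,0],[-0.061,0.005,0,0,0,0],[-0.061,0.005,0,0,0,0],[-0.061,0.005,0,0,0,0],[-0.061,0.005,0,0,0,0],[-0.061,0.005,0,0,0,0],[-0.03,0.003,0,0,0,0],[0,0,0,0,0,0],[0,0,0,0,0,0],[0,0,0,0,0,0]]' && python3 go.py .485 .186 .036
```

```text
clock: 25.53
position: [0.629, 0.1966, 0.0299]
ee_rot: [3.139, -0.004, -0.008]
force: [-0.2, 0.5, 0.1]
width: 1.002
gripper_force: 0.0
clock: 26.45
position: [0.6312, 0.1992, 0.0332]
ee_rot: [3.142, -0.001, 0.0]
force: [-0.6, -0.6, 2.2]
width: 0.429
gripper_force: 20.0
clock: 27.7
position: [0.4862, 0.1874, 0.1334]
ee_rot: [-3.141, 0.001, -0.002]
force: [0.1, -0.2, -0.7]
width: 0.427
gripper_force: 20.0
t 27.7 pos [0.4862 0.1874 0.1334] w 0.427 F [ 0.1 -0.2 -0.7]
shift units [-0.003  0.004  0.243] min rows 2.3 turn units [-0.0001 -0.0005 -0.0005]
```

Contact is expected near z 0.033.

```bash
python3 -m creep '[[-0.003,0.003,0.03,0,0,0],[0,0,0.06,0,0,0],[0,0,0.06,0,0,0],[0,0,0.05,0,0,0],[0,0,0.025,0,0,0],[0,0,0.012,0,0,0],[0,0,0.006,0,0,0],[0,0,0,0,0,0],[0,0,0,0,0,0],[0,0,0,0,0,0]]'; python3 -m creep '[[0,0,0.003,0,0,0],[0,0,0,0,0,0],[0,0,0,0,0,0]]'; python3 -m creep '[[0,0,0.003,0,0,0],[0,0,0,0,0,0],[0,0,0,0,0,0]]'
```

```text
clock: 28.53
position: [0.4847, 0.1865, 0.0369]
ee_rot: [-3.141, 0.001, -0.003]
force: [-0.1, -0.2, 0.1]
width: 0.433
gripper_force: 20.0
clock: 28.78
position: [0.4841, 0.1862, 0.035]
ee_rot: [-3.141, 0.001, -0.001]
force: [-0.2, 0.8, -0.4]
width: 0.434
gripper_force: 20.0
clock: 29.03
position: [0.4839, 0.1861, 0.0335]
ee_rot: [3.141, -0.001, -0.0]
force: [-0.5, -0.2, -1.9]
width: 0.429
gripper_force: 20.0
```

```bash
python3 -m creep '[[0,0,0.002,0,0,0],[0,0,0,0,0,0],[0,0,0,0,0,0]]'; python3 -m creep '[[0,0,0,0,0,0],[0,0,0,0,0,0],[0,0,0,0,0,0],[0,0,0,0,0,0],[0,0,0,0,0,0],[0,0,-0.03,0,0,0],[0,0,-0.06,0,0,0],[0,0,-0.09,0,0,0],[0,0,-0.09,0,0,0],[0,0,-0.06,0,0,0],[-0.007,0.034,0,0,0,0],[-0.0145,0.0675,0,0,0,0],[-0.0145,0.0675,0,0,0,0],[-0.0145,0.0675,0,0,0,0],[-0.0145,0.0675,0,0,0,0],[-0.0145,0.0675,0,0,0,0],[-0.007,0.034,0,0,0,0],[0,0,0,0,0,0],[0,0,0,0,0,0],[0,0,0,0,0,0]]' -1; python3 go.py .449 .024 .031
python3 - <<'E'
from loc import *
w=wrist()
for m,st,ce in blobs(w["f"],"green"): print(st,ce,wplane(w,ce,.089).round(4))
E
```

```text
clock: 29.28
position: [0.484, 0.1862, 0.0331]
ee_rot: [3.142, -0.001, 0.0]
force: [-2.1, -1.6, 6.5]
width: 0.427
gripper_force: 20.0
clock: 30.95
position: [0.4494, 0.0248, 0.1646]
ee_rot: [-3.141, -0.0, -0.0]
force: [-1.3, 0.2, -0.7]
width: 1.001
gripper_force: 0.0
t 30.95 pos [0.4494 0.0248 0.1646] w 1.001 F [-1.3  0.2 -0.7]
shift units [-0.001  0.002  0.334] min rows 3.2 turn units [-0.0002 -0.0001  0.    ]
[100, 1, 72, 75, 4128] [135.8, 38.1] [0.6022 0.1519 0.089 ]
[301, 210, 47, 21, 265] [323.8, 216.3] [0.4748 0.0231 0.089 ]
[306, 232, 38, 44, 1322] [324.3, 253.5] [0.4501 0.0227 0.089 ]
```

```bash
python3 -m creep '[[0,0,0.04,0,0,0],[0,0,0.07,0,0,0],[0,0,0.07,0,0,0],[0,0,0.06,0,0,0],[0,0,0.05,0,0,0],[0,0,0.04,0,0,0],[0,0,0,0,0,0]]' && python3 -m creep '[[0,0,0,0,0,0],[0,0,0,0,0,0],[0,0,0,0,0,0],[0,0,0,0,0,0],[0,0,0,0,0,0],[0,0,0,0,0,0],[0,0,0,0,0,0],[0,0,0,0,0,0],[0,0,0,0,0,0],[0,0,0,0,0,0],[0,0,0,0,0,0]]' 1 20 && python3 -m creep '[[0,0,-0.03,0,0,0],[0,0,-0.06,0,0,0],[0,0,-0.08,0,0,0],[0,0,-0.08,0,0,0],[0,0,-0.06,0,0,0],[0,0,-0.03,0,0,0],[0.029,-0.027,0,0,0,0],[0.058,-0.0545,0,0,0,0],[0.058,-0.0545,0,0,0,0],[0.058,-0.0545,0,0,0,0],[0.058,-0.0545,0,0,0,0],[0.058,-0.0545,0,0,0,0],[0.058,-0.0545,0,0,0,0],[0.058,-0.0545,0,0,0,0],[0.029,-0.027,0,0,0,0],[0,0,0,0,0,0],[0,0,0,0,0,0],[0,0,0,0,0,0]]' && python3 go.py .634 .199 .036
```

```text
clock: 31.58
position: [0.4476, 0.025, 0.0301]
ee_rot: [3.141, 0.002, -0.007]
force: [-0.8, -0.5, 0.0]
width: 1.003
gripper_force: 0.0
clock: 32.5
position: [0.4494, 0.0239, 0.0328]
ee_rot: [3.142, -0.001, 0.0]
force: [-0.9, -1.1, 3.0]
width: 0.432
gripper_force: 20.0
clock: 34.0
position: [0.6343, 0.1971, 0.1681]
ee_rot: [3.141, -0.002, -0.002]
force: [-0.4, -1.0, -0.7]
width: 0.427
gripper_force: 20.0
t 34.0 pos [0.6343 0.1971 0.1681] w 0.427 F [-0.4 -1.  -0.7]
shift units [-0.    -0.005  0.33 ] min rows 3.2 turn units [ 0.0005  0.0006 -0.0005]
```

```bash
python3 -m creep '[[0,-0.003,0.03,0,0,0],[0,0,0.07,0,0,0],[0,0,0.07,0,0,0],[0,0,0.06,0,0,0],[0,0,0.05,0,0,0],[0,0,0.03,0,0,0],[0,0,0.013,0,0,0],[0,0,0.006,0,0,0],[0,0,0,0,0,0],[0,0,0,0,0,0],[0,0,0,0,0,0]]'; python3 -m creep '[[0,0,0.003,0,0,0],[0,0,0,0,0,0],[0,0,0,0,0,0]]'; python3 -m creep '[[0,0,0.003,0,0,0],[0,0,0,0,0,0],[0,0,0,0,0,0]]'
```

```text
clock: 34.92
position: [0.6358, 0.1995, 0.0385]
ee_rot: [-3.141, 0.001, -0.003]
force: [0.2, 0.4, -1.3]
width: 0.431
gripper_force: 20.0
clock: 35.17
position: [0.6351, 0.1993, 0.0363]
ee_rot: [-3.141, 0.001, -0.001]
force: [0.8, 0.4, -0.6]
width: 0.434
gripper_force: 20.0
clock: 35.42
position: [0.6349, 0.1992, 0.0346]
ee_rot: [3.141, -0.001, -0.0]
force: [1.0, -0.6, -0.7]
width: 0.427
gripper_force: 20.0
```

```bash
python3 -m creep '[[0,0,0.003,0,0,0],[0,0,0,0,0,0],[0,0,0,0,0,0]]'; python3 -m creep '[[0,0,0.002,0,0,0],[0,0,0,0,0,0],[0,0,0,0,0,0]]'
```

```text
clock: 35.67
position: [0.6349, 0.1992, 0.0334]
ee_rot: [3.141, -0.001, -0.0]
force: [0.7, 0.8, -0.8]
width: 0.432
gripper_force: 20.0
clock: 35.92
position: [0.6351, 0.1992, 0.033]
ee_rot: [-3.142, 0.001, -0.0]
force: [-0.8, -0.0, 1.0]
width: 0.429
gripper_force: 20.0
```

```bash
python3 -m creep '[[0,0,0.001,0,0,0],[0,0,0,0,0,0]]'; python3 -m creep '[[0,0,0,0,0,0],[0,0,0,0,0,0],[0,0,0,0,0,0],[0,0,0,0,0,0],[0,0,0,0,0,0],[0,0,-0.03,0,0,0],[0,0,-0.06,0,0,0],[0,0,-0.09,0,0,0],[0,0,-0.09,0,0,0],[0,0,-0.06,0,0,0],[-0.031,0.003,0,0,0,0],[-0.063,0.005,0,0,0,0],[-0.063,0.005,0,0,0,0],[-0.063,0.005,0,0,0,0],[-0.063,0.005,0,0,0,0],[-0.063,0.005,0,0,0,0],[-0.031,0.003,0,0,0,0],[0,0,0,0,0,0],[0,0,0,0,0,0],[0,0,0,0,0,0]]' -1; python3 go.py .4845 .1865 .031
python3 - <<'E'
from loc import *
w=wrist()
for m,st,ce in blobs(w["f"],"violet"): print(st,ce,wplane(w,ce,.089).round(4))
E
```

```text
clock: 36.08
position: [0.6351, 0.1993, 0.0329]
ee_rot: [-3.142, 0.001, -0.0]
force: [-2.1, -0.9, 6.3]
width: 0.431
gripper_force: 20.0
clock: 37.75
position: [0.4854, 0.1871, 0.1651]
ee_rot: [-3.141, 0.002, -0.003]
force: [1.3, -0.0, 0.0]
width: 0.996
gripper_force: 0.0
t 37.75 pos [0.4854 0.1871 0.1651] w 0.996 F [ 1.3 -0.   0. ]
shift units [-0.003  0.002  0.335] min rows 3.2 turn units [-0.0003 -0.0008 -0.0005]
[301, 211, 47, 22, 279] [324.1, 217.9] [0.5098 0.1852 0.089 ]
[457, 227, 71, 75, 3744] [490.4, 261.4] [0.4798 0.067  0.089 ]
[306, 233, 38, 45, 1347] [324.3, 255.1] [0.4849 0.185  0.089 ]
```

```bash
python3 -m creep '[[-0.002,0.002,0.04,0,0,0],[0,0,0.07,0,0,0],[0,0,0.07,0,0,0],[0,0,0.06,0,0,0],[0,0,0.05,0,0,0],[0,0,0.04,0,0,0],[0,0,0,0,0,0]]' && python3 -m creep '[[0,0,0,0,0,0],[0,0,0,0,0,0],[0,0,0,0,0,0],[0,0,0,0,0,0],[0,0,0,0,0,0],[0,0,0,0,0,0],[0,0,0,0,0,0],[0,0,0,0,0,0],[0,0,0,0,0,0],[0,0,0,0,0,0],[0,0,0,0,0,0]]' 1 20 && python3 -m creep '[[0,0,-0.03,0,0,0],[0,0,-0.06,0,0,0],[0,0,-0.08,0,0,0],[0,0,-0.08,0,0,0],[0,0,-0.06,0,0,0],[0,0,-0.03,0,0,0],[-0.007,0.034,0,0,0,0],[-0.014,0.0675,0,0,0,0],[-0.014,0.0675,0,0,0,0],[-0.014,0.0675,0,0,0,0],[-0.014,0.0675,0,0,0,0],[-0.014,0.0675,0,0,0,0],[-0.007,0.034,0,0,0,0],[0,0,0,0,0,0],[0,0,0,0,0,0],[0,0,0,0,0,0]]' && python3 go.py .4515 .024 .036
```

```text
clock: 38.38
position: [0.4824, 0.1852, 0.0293]
ee_rot: [3.139, -0.002, -0.007]
force: [-0.5, -0.6, 0.2]
width: 1.002
gripper_force: 0.0
clock: 39.3
position: [0.4834, 0.1861, 0.0324]
ee_rot: [-3.142, 0.001, -0.0]
force: [0.1, 0.3, 3.6]
width: 0.428
gripper_force: 20.0
clock: 40.63
position: [0.4492, 0.0242, 0.1677]
ee_rot: [-3.142, 0.001, 0.001]
force: [-0.3, 0.2, -1.2]
width: 0.43
gripper_force: 20.0
t 40.63 pos [0.4492 0.0242 0.1677] w 0.43 F [-0.3  0.2 -1.2]
shift units [0.006 0.    0.329] min rows 3.2 turn units [-0.      0.0005 -0.0002]
```

```bash
python3 -m creep '[[0.005,0,0.03,0,0,0],[0,0,0.07,0,0,0],[0,0,0.07,0,0,0],[0,0,0.06,0,0,0],[0,0,0.05,0,0,0],[0,0,0.03,0,0,0],[0,0,0.013,0,0,0],[0,0,0.006,0,0,0],[0,0,0,0,0,0],[0,0,0,0,0,0],[0,0,0,0,0,0]]'; python3 -m creep '[[0,0,0.004,0,0,0],[0,0,0,0,0,0],[0,0,0,0,0,0]]'; python3 -m creep '[[0,0,0.003,0,0,0],[0,0,0,0,0,0],[0,0,0,0,0,0]]'
```

```text
clock: 41.55
position: [0.4523, 0.0242, 0.0375]
ee_rot: [-3.141, 0.001, -0.002]
force: [0.3, 0.3, -0.6]
width: 0.433
gripper_force: 20.0
clock: 41.8
position: [0.4519, 0.0239, 0.0354]
ee_rot: [-3.142, 0.001, -0.001]
force: [0.1, 0.2, -0.8]
width: 0.429
gripper_force: 20.0
clock: 42.05
position: [0.4516, 0.0239, 0.0339]
ee_rot: [3.142, -0.001, -0.0]
force: [0.2, 0.4, -0.5]
width: 0.43
gripper_force: 20.0
```

```bash
python3 -m creep '[[0,0,0.003,0,0,0],[0,0,0,0,0,0],[0,0,0,0,0,0]]'; python3 -m creep '[[0,0,0.002,0,0,0],[0,0,0,0,0,0],[0,0,0,0,0,0]]'
```

```text
clock: 42.3
position: [0.4516, 0.0239, 0.0326]
ee_rot: [3.142, -0.001, -0.0]
force: [-0.8, -0.2, -0.7]
width: 0.428
gripper_force: 20.0
clock: 42.55
position: [0.4517, 0.0239, 0.0324]
ee_rot: [3.142, -0.001, 0.0]
force: [-2.0, -0.3, 9.1]
width: 0.43
gripper_force: 20.0
```

Touching down; I'll release, back off upward, and check with pictures.

```bash
python3 -m creep '[[0,0,0,0,0,0],[0,0,0,0,0,0],[0,0,0,0,0,0],[0,0,0,0,0,0],[0,0,0,0,0,0],[0,0,-0.03,0,0,0],[0,0,-0.06,0,0,0],[0,0,-0.09,0,0,0],[0,0,-0.09,0,0,0],[0,0,-0.09,0,0,0],[0,0,-0.08,0,0,0],[0,0,-0.06,0,0,0],[-0.05,0,0,0,0,0],[-0.05,0,0,0,0,0],[-0.05,0,0,0,0,0],[0,0,0,0,0,0],[0,0,0,0,0,0],[0,0,0,0,0,0],[0,0,0,0,0,0]]' -1
python3 - <<'E'
from loc import *
T=cam("top");S=cam("scene")
cv2.imwrite("pics/s3.png",S["f"][:,:,::-1]);cv2.imwrite("pics/t3.png",T["f"][:,:,::-1])
E
```

```text
clock: 44.13
position: [0.3925, 0.024, 0.232]
ee_rot: [-3.142, 0.001, -0.001]
force: [0.9, 0.3, 0.2]
width: 0.999
gripper_force: 0.0
```

View pics/s3.png

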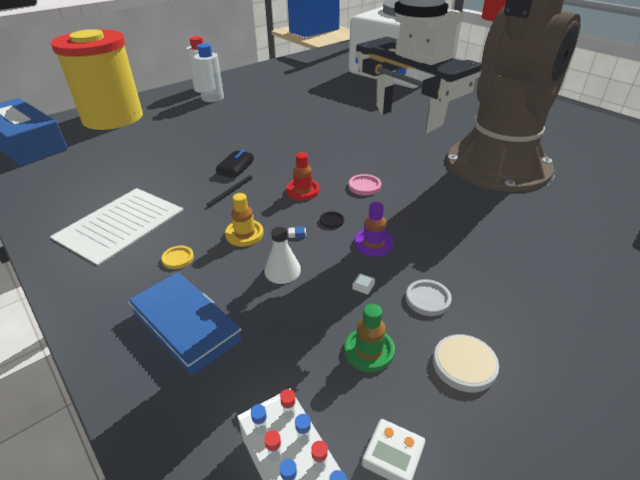

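View pics/t3.png

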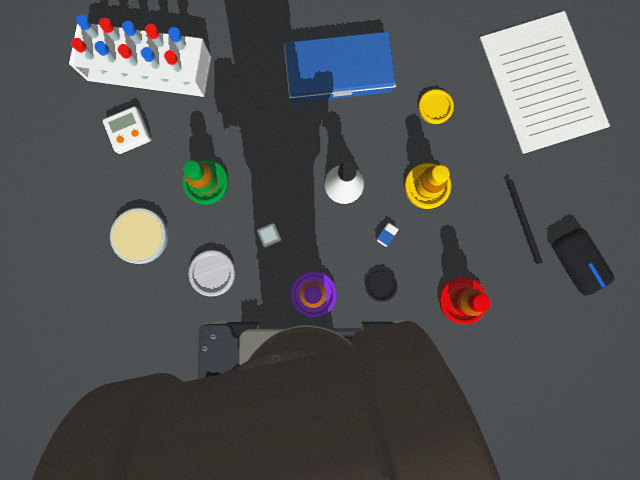

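All four bottles stand upright in the stands of their own colour: green at (205,182) in the top view, yellow (428,186), violet (313,295) and red (464,301). The spare is empty at (212,273), the flask (344,184) is unmoved, and the arm is clear.

```bash
python3 -c "from cell import arm; print(arm.sign_off())"
```

```text
the job is handed in; nothing more can be done
None
```

All four stain bottles stand upright in the stands of their own cap colour, the spare stand is empty, the flask is untouched, and the job was handed in at about 44 s of the 122 s allowed.

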